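# Half-turn a bayonet pod lid against a straightedge and hold it

## Robot

A 6-joint arm with a two-finger parallel gripper is mounted at the origin on the work surface. World frame = base frame: x ahead of the robot, y to its left, z up, the work surface at z = 0. Lengths are in m, angles in degrees, forces in N, time in s.
With the tool pointing down it reaches from about 0.4 to 0.825 m from the base axis. Payload 7 kg.
Tool frame: the origin (TCP) lies on the centre line of the jaws, within the pads' length; the fingertips stand 19 mm ahead of it and the grasp point (between the pads) is the TCP (r.tip_extent is the distance from the TCP to the fingertips, in m); z points along the fingers, y is the line along which they close (so a half turn about z gives the same grasp; the last joint's range is limited). The gripper opens to 88 mm and grips with 3 to 60 N. Pads are 19 mm wide; open, the fingers measure 130 mm over their backs; the gripper's body (78 mm by 193 mm) begins 47 mm behind the grasp point.
Start: joints at [81.366, 20.546, 0.682, 0, -70.136, -16.507], TCP at [0.287, 0.611, 0.246] pointing down, gripper open.
Joint ranges: [-176.03, 176.03], [-82.01, 121.73], [-58.28, 71.71], [-173.87, 95.51], [-174.79, -0.11], [-173.66, 173.66]. Speed limits (degrees/s): [136.94, 136.94, 172.46, 180, 180, 180].

## Interface

Orientations are given as [roll, pitch, yaw] about the fixed x, y, z axes, in that order (R = Rz(yaw) Ry(pitch) Rx(roll)).
In Python, from plant import r gives the robot as it stands. The module is installed in compiled form; this text tells all that it offers.
- The arm moves only by the tool jog_arm, never from a script. Its argument "deltas" is a list that holds one entry, the list of rows, each a list of 5 numbers: the opening, from -1 (shut) to 1 (fully open), then the shift along the world's x, y, z in cm, then the turn about the world's z in rad. In form: [[[claw, dx, dy, dz, turn], ...]]. A call has 1 to 8 rows; each row shifts and turns the commanded pose from where the row before left it; what a row does not reach is not made up. A row lasts 1/8 s, in which the tool goes at most 62.5 mm and 10.7 degrees, less where a joint would pass 70% of its speed; a pose out of reach is approached as far as the arm can. A call with a gripper value outside its range is refused whole. The fingers move at their own pace and stop on an object; "force" is the grip in N (left out, the last holds). Time passes only in rows, so rows that do not move let the fingers close. It gives the time, the measured TCP pose, the force, the opening and the grip force at its end, in the units of the state.
- r.get_state(): the state, without advancing time (a new reading comes with each control period).
- r.capture(name): name is "scene" or "top"; returns the picture (420x560x3 uint8, blue, green, red); there is no depth.
- r.camera_info(name): a dict with "fx", "fy", "cx", "cy" (pixels), "view" (4x4, takes a point from world to camera coordinates). Camera axes: x right, y up, looking along -z (the intrinsics and any distortion apply to the point x, -y, -z); pixel columns grow to the right and rows downward; lengths in m; the calibration is good to about 2 mm. A picture is of the moment at which its call begins. camera_info takes no time and is no camera call.
- r.close_job(): hands the job in; it is judged then, once.
The state is a dict: "time_s": time; "joints": joint angles; "qd": joint speeds; "joint_torque": joint torques, N m; "tcp_pos": TCP position; "eef_rot": TCP orientation; "contact_force": force on the tool from outside, world axes, zero at the start; "moment": the same for the moment, N m; "gripper_width": finger opening in m; "gripper_force": force on a finger pad.
Only numpy, scipy, OpenCV 4.12 (cv2) and the standard library are available. Lean on these libraries where they do the work, as an engineer would, in place of code of your own. Each camera call takes 0.05 s, during which the arm holds its last target. There are 200 camera calls.

## Task

Lay the loose steel straightedge flat on the table with one long edge flush against the front edge of the open pod's base plate (the edge facing the robot), roughly centred on it, and let go of it. Then put the loose lid into that pod, lugs through the notches, press it fully down against the spring plate and turn it clockwise (seen from above) only halfway to its lock, until its grip bar is parallel to the straightedge, never letting it go on to the lock click. Finish while still gripping the lid there, pressed fully down and still, with the straightedge still flush and the other things on the table left alone.

Things in the scene. Friction and masses are not known exactly. Their poses are not given: they have to be found in the camera images.
- pod: the open storage pod, bolted down: square aluminium base plate 110 x 110 x 6 mm, clear tub of outer radius 34 mm, dark steel collar whose top is 60 mm above the table. Origin at the centre of the plate's underside, z up. The front edge, facing the robot, is the side at x = -55 mm and runs along y. The other pod, just alike, already has its lid on and is not used.
- pod_collar: ring at the open pod's mouth: 5 mm thick, hole radius 26, outer radius 36 mm, two facing notches 12 mm wide out to radius 35. Origin at the centre of its top, z up; x runs through the notches, at 135 deg (ccw) from the pod's x. The lid goes in lugs over notches, then turns clockwise only (stop the other way); 45 deg on is halfway, bar along the pod's y; lock stop at about 90 deg.
- lid: loose grey lid, about 80 g, standing on its plug. Origin at the centre of the plug's underside, z up, x along bar and lugs (symmetric). Plug radius 24 mm; two lugs 8 mm wide, 2 to 7 mm up, out to radius 29.5; rim disc radius 34 from 16 to 22 mm up; grip bar 52 long, 12 wide, 22 to 46 mm up. Fully down, the disc rests on the collar, origin 16 mm below the collar's top.
- straightedge: the loose steel straightedge, about 280 g, lying flat: blade 160 mm (x) x 44 mm (y) x 6 mm, with a raised aluminium grip rib along its middle, 70 mm long, 12 mm wide, top at 28 mm. Origin at the centre of the blade's underside, z up; both long edges are alike.
- follower (a joint): sprung white plate inside the open pod, m pressed down: 0 free (its top 6 mm below the collar's top), 0.010 with the lid fully down. Pushes the lid up with 2.5 N at first touch, 5 N fully down; an engaged lid that is not held down rises 3 to 4 mm, until its lugs meet the collar's underside.
- detent0 (a joint): one of two facing sprung brass balls in the open pod's wall, m pushed outward, 0 at rest. From about 59 deg of clockwise turn the lid's lugs start to push the balls out (up to 1.5 mm, 5 N); past about 83 deg they click back behind the lugs: locked.
- yoyo: the teal yo-yo lying on its side, 56 mm across; a bystander, leave it alone.
- loupe: the magnifier loupe, a ring 44 mm across with a short handle; origin under the ring; a bystander, leave it alone.
- seat_tool: the brass bearing seat tool standing upright, 24 mm across, 62 mm high; a bystander, leave it alone.
- bearing_a: a loose bearing, 22 mm across; a bystander, leave it alone.
- bearing_b: another loose bearing, 22 mm across; a bystander, leave it alone.
There are look-alikes about, which are no part of the job. Of the things that look like the lid, take the one that is farthest to the robot's right at the start.

How it is judged (in metres and radians):
On the way, in this order (a step that is already met when the one before it is completed fails the run):
1. straightedge laid flush against the front edge and let go, lid not yet at the pod (x of straightedge in the frame of pod between -0.079 and -0.075 m and y of straightedge in the frame of pod between -0.03 and 0.03 m and angle between the x axis of straightedge and the y axis of pod, either way round below 0.03 rad and angle between straightedge's own z axis and vertical below 0.03 rad and height (world z) of straightedge below 0.002 m and contact force between the fingers and straightedge below 0.1 N and horizontal distance between lid and pod above 0.08 m), for 0.3 s.
2. lid pressed down with its lugs through the notches (horizontal distance between lid and pod_collar below 0.004 m and z of lid in the frame of pod_collar below -0.014 m and angle between lid's own z axis and vertical below 0.06 rad and angle between the x axis of lid and the x axis of pod_collar, either way round below 0.25 rad), for 0.05 s.
At the end, for the whole second after the job is handed in: Straightedge flat, untouched, edge within 2 mm of the plate's front edge, parallel within 0.03 rad, centred within 30 mm; lid centred within 4 mm, within 2 mm of fully down, bar within 0.14 rad of parallel to the front edge, still, gripped with over 1.5 N (x of straightedge in the frame of pod between -0.079 and -0.075 m and y of straightedge in the frame of pod between -0.03 and 0.03 m and angle between the x axis of straightedge and the y axis of pod, either way round below 0.03 rad and angle between straightedge's own z axis and vertical below 0.03 rad and height (world z) of straightedge below 0.002 m and contact force between the fingers and straightedge below 0.1 N and horizontal distance between lid and pod_collar below 0.004 m and z of lid in the frame of pod_collar below -0.014 m and angle between lid's own z axis and vertical below 0.06 rad and angle between the x axis of lid and the y axis of pod, either way round below 0.14 rad and contact force between the fingers and lid above 1.5 N and linear speed of lid below 0.02 m/s and angular speed of lid below 0.15 rad/s); the arm keeps its last pose, push and grip.
It fails at once if the lid is turned on to its lock click (horizontal distance between lid and pod_collar below 0.01 m and z of lid in the frame of pod_collar below -0.009 m and angle between the x axis of lid and the y axis of pod_collar, either way round below 0.12 rad).
It fails at once if a bystander is moved more than 30 mm (distance of any of yoyo, loupe, seat_tool, bearing_a, bearing_b from where it was at the start of the episode above 0.03 m).
It also fails if it takes over 61 s, if anything falls off the work surface, if the arm or the gripper's body presses on something with over 40 N, if the wrist force passes 120 N, or if a joint passes its speed limit or range.

## Working session

There is one attempt and no reset: what is moved stays moved. The work goes in short steps, Python scripts to look and compute and a tool call to move; the robot and the scene stay as the last step left them, time stands still between calls to the robot, and variables do not carry over. Pictures are saved under pics/ and viewed, at most 10 in all, crops included, and the job is handed in when it is done.

Besides the shell and the picture viewer there is one more tool, called after "Call:" in YAML: its name, and indented under it one key for each argument. jog_arm: Moves the arm, as the interface text tells. Its arguments: {"type":"object","properties":{"deltas":{"type":"array"},"force":{"type":"number"}},"required":["deltas"]}

```bash
mkdir -p pics
python3 - <<'E'
from plant import r
import cv2
for n in("top","scene"):
    im=r.capture(n);cv2.imwrite(f"pics/{n}0.png",im)
    c=r.camera_info(n);print(n,{k:(v if k!='view' else [[round(float(x),4) for x in q] for q in v]) for k,v in c.items()})
s=r.get_state();print(s)
E
```

```text
top {'fx': 535.9955855143727, 'fy': 535.9955855143727, 'cx': 279.0007820977317, 'cy': 214.20306731472743, 'view': [[0.0225, -0.9997, 0.0121, -0.0233], [0.9906, 0.0239, 0.1349, -0.5442], [-0.1352, 0.0089, 0.9908, -1.228], [0.0, 0.0, 0.0, 1.0]]}
scene {'fx': 511.12755153671964, 'fy': 511.12755153671964, 'cx': 280.1504845963366, 'cy': 212.0844500686638, 'view': [[-0.4542, 0.8907, -0.0172, 0.232], [-0.6133, -0.2987, 0.7312, 0.2887], [0.6462, 0.3426, 0.682, -1.5716], [0.0, 0.0, 0.0, 1.0]]}
{'time_s': 0.1, 'joints': array([ 8.13650032e+01,  2.05877397e+01,  6.38976793e-01, -1.85048845e-02,
       -7.01361192e+01, -1.65079722e+01]), 'qd': array([-0.06689634, -0.03250662, -0.01697581,  0.03191758, -0.06643045,
       -0.08287232]), 'joint_torque': array([-1.03484264e-03, -5.84167099e+01,  2.93749702e+01,  7.01545939e+00,
        1.01423595e-02, -5.01058003e-05]), 'tcp_pos': array([0.28662478, 0.61066586, 0.24470898]), 'eef_rot': array([ 1.79913673e+02, -7.44183898e-03, -2.51492641e+01]), 'contact_force': array([-0.09679206,  0.4690536 , -0.32471487]), 'moment': array([-0.00390308,  0.05667988,  0.02928749]), 'gripper_force': 0.0, 'gripper_width': 0.08754914920303318}
```

View pics/top0.png

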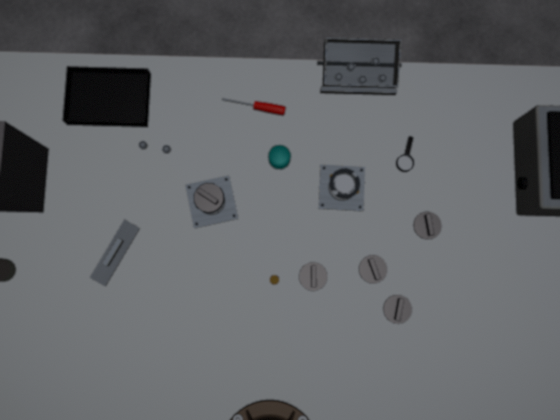

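View pics/scene0.png

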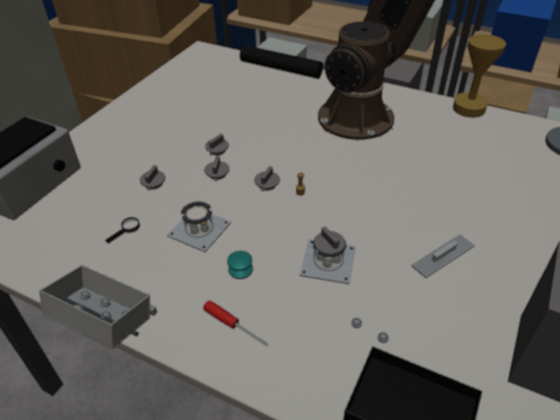

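Top view: open pod at about (342,188), straightedge at (115,252). Four lid look-alikes; the rightmost one, so lowest y, is at (427,225). The lidded pod is at (211,201) and the seat tool at (274,280). Next I'll get sub-pixel measurements.

```bash
cat > h.py <<'E'
from plant import r
import cv2, numpy as np
def cam(n):
    c=r.camera_info(n);return c,np.array(c['view'],float)
def ray(n,px,z):
    c,V=cam(n);p=np.atleast_2d(np.array(px,float))
    d=np.c_[(p[:,0]-c['cx'])/c['fx'],-(p[:,1]-c['cy'])/c['fy'],-np.ones(len(p))]@V[:3,:3]
    o=-V[:3,:3].T@V[:3,3]
    return o+d*((z-o[2])/d[:,2])[:,None]
def proj(n,P):
    c,V=cam(n);q=np.atleast_2d(P)@V[:3,:3].T+V[:3,3]
    return np.c_[c['cx']+c['fx']*q[:,0]/-q[:,2],c['cy']-c['fy']*q[:,1]/-q[:,2]]
def rect(P):
    (c,s,a)=cv2.minAreaRect(np.float32(P[:,:2]*1000));return np.round(c,1),np.round(s,1),round(a,2)
E
python3 - <<'E'
from h import *
im=cv2.imread("pics/top0.png")
def crop(u,v,h=32,k=6): return cv2.resize(im[v-h:v+h,u-h:u+h],None,fx=k,fy=k,interpolation=cv2.INTER_CUBIC)
a=np.hstack([crop(342,188),crop(427,225)])
im2=cv2.imread("pics/scene0.png")
b=np.hstack([crop(115,252,40,4),cv2.resize(im2[190:254,164:234],None,fx=5,fy=5,interpolation=cv2.INTER_CUBIC)[:320]])
w=np.zeros((a.shape[0]//1+216,768,3),np.uint8)
a=np.clip(a.astype(int)*2,0,255);w[:384]=a
b=np.clip(b.astype(int)*2,0,255);b=cv2.resize(b.astype(np.uint8),None,fx=.67,fy=.67);w[384:384+b.shape[0],:b.shape[1]]=b
cv2.imwrite("pics/crops.png",w[:600])
for n,u,v in(("bg",300,330),("plate",325,205),("plate",358,203),("blade",105,275),("blade",130,232),("lid",418,228),("lid2",434,235),("lid3",420,216),("collar",332,175)):
    print(n,im[v,u],cv2.cvtColor(im[v:v+1,u:u+1],cv2.COLOR_BGR2HSV)[0,0])
E
```

```text
bg [123 120 117] [105  12 123]
plate [100  93  88] [108  31 100]
plate [105  97  91] [107  34 105]
blade [87 81 77] [108  29  87]
blade [87 81 77] [108  29  87]
lid [91 89 92] [160   8  92]
lid2 [78 77 78] [150   3  78]
lid3 [87 85 88] [160   9  88]
collar [37 42 46] [17 50 46]
```

View pics/crops.png

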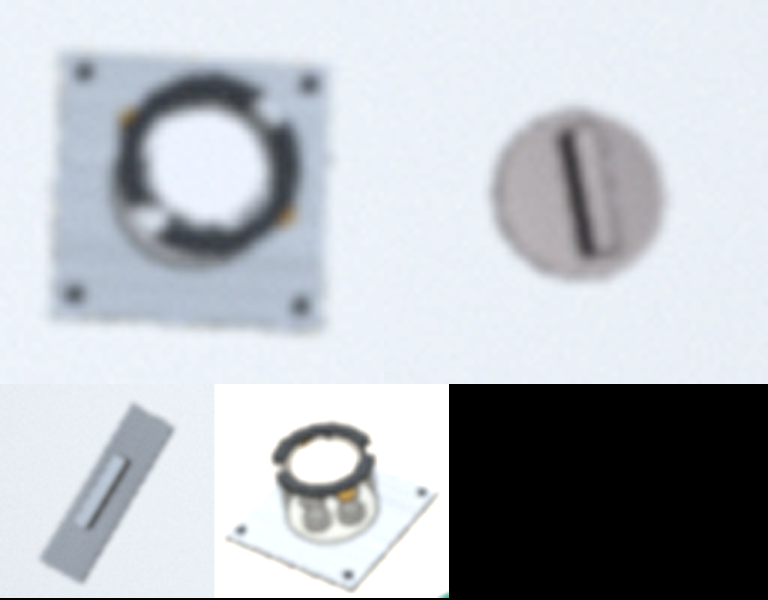

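Crops: plate with its front edge at the bottom and notches at upper right and lower left, as expected at 135°. The lid disc has its bar nearly vertical in the image with a dark side face on the left. The straightedge has a bright rib.

```bash
cat >> h.py <<'E'
def blob(im,u,v,h,th,k=8,inv=True):
    g=im[v-h:v+h,u-h:u+h].max(2) if im.ndim==3 else im[v-h:v+h,u-h:u+h]
    g=cv2.resize(g,None,fx=k,fy=k,interpolation=cv2.INTER_CUBIC)
    m=((g<th) if inv else (g>th)).astype(np.uint8)
    cs,_=cv2.findContours(m,cv2.RETR_EXTERNAL,cv2.CHAIN_APPROX_NONE)
    c=max(cs,key=cv2.contourArea)[:,0,:].astype(float)
    return (c+.5)/k-.5+[u-h,v-h]
E
python3 - <<'E'
from h import *
im=cv2.imread("pics/top0.png")
for n,u,v,h,th,z in (("plate",342,188,30,114,.006),("edge",115,252,40,104,.006),("lid",427,225,20,107,.022)):
    bg=np.median(im[v-h:v+h,u-h:u+h].max(2)); print(n,"bg",bg)
    P=ray("top",blob(im,u,v,h,th),z);print(rect(P))
    c,rr=cv2.minEnclosingCircle(np.float32(P[:,:2]*1000));print("circ",np.round(c,1),round(rr,1))
c=blob(im,427,225,14,60);print("lid dark",rect(ray("top",c,.040)))
c=blob(im,342,188,24,70);P=ray("top",c,.060);print("collar",rect(P),np.round(cv2.minEnclosingCircle(np.float32(P[:,:2]*1000))[0],1))
c=blob(im,115,252,12,100,inv=False);print("rib top",rect(ray("top",c,.028)))
# scene bits
s=cv2.imread("pics/scene0.png")
for n,u,v,h,th in(("sedge",443,255,40,0),):
    g=s[v-h:v+h,u-h:u+h].max(2);print(np.percentile(g,[5,25,50,75]),s[265,430],s[247,462],s[220,440])
print(s[238,180],s[185,152],s[200,175])
E
```

```text
plate bg 113.0
(array([ 618.1, -161.5]), array([114. , 113.5]), 88.17)
circ [ 617.4 -160.6] 77.1
edge bg 122.0
(array([447.5, 378.7]), array([ 46.7, 161.2]), 62.49)
circ [448.  379.3] 82.2
lid bg 122.0
(array([ 529.1, -364.6]), array([69.2, 69.9]), 50.85)
circ [ 529.2 -364.3] 35.4
lid dark (array([ 527.3, -358.8]), array([50.6,  7. ]), 10.48)
collar (array([ 617.8, -160.4]), array([72.1, 71.4]), 40.8) [ 617.8 -160.6]
rib top (array([448.2, 380.2]), array([ 7.9, 65.7]), 62.19)
[110. 150. 150. 151.] [112 109 106] [113 111 108] [143 147 151]
[132 128 124] [84 84 87] [142 147 151]
```

Sizes check out: plate 114, blade 161x47, lid diameter 70 mm. Moving to the straightedge: centre about (0.448, 0.3795), axis about −27.6°.

Call:
jog_arm:
  deltas:
    - [[0,2.69,-3.85,-2.5,-0.0072],[0,2.69,-3.85,-2.5,-0.0072],[0,2.69,-3.85,-2.5,-0.0072],[0,2.69,-3.85,-2.5,-0.0072],[0,2.69,-3.85,-2.5,-0.0072],[0,2.69,-3.85,-2.5,-0.0072],[0,0,0,0,0],[0,0,0,0,0]]
  force: 20

```text
time_s: 1.1
tcp_pos: [0.4485, 0.38, 0.0955]
eef_rot: [180.0, -0.0, -27.6]
contact_force: [0.9, -0.4, 0.5]
gripper_width: 0.0437
gripper_force: 0.0
```

Run:
```python
from h import *
im=cv2.imread("pics/top0.png")
# line fits of plate edges
c=blob(im,342,188,30,114);P=ray("top",c,.006)[:,:2]*1000
ctr=np.array([618,-161]);a=np.radians(-2);R=np.array([[np.cos(a),np.sin(a)],[-np.sin(a),np.cos(a)]])
Q=(P-ctr)@R.T
for ax in(0,1):
  for s in(-1,1):
    m=(s*Q[:,ax]>48)&(abs(Q[:,1-ax])<42)
    vx,vy,x,y=cv2.fitLine(np.float32(P[m]),cv2.DIST_HUBER,0,.01,.01).ravel()
    t=np.degrees(np.arctan2(vy,vx));print(ax,s,m.sum(),round((t+45)%90-45,2),"off",round(Q[m][:,ax].mean(),1))
# bolts & orange detents
h=im[158:218,312:372].max(2)
g=cv2.resize(h,None,fx=8,fy=8,interpolation=cv2.INTER_CUBIC)
cs,_=cv2.findContours((g<85).astype(np.uint8),cv2.RETR_EXTERNAL,2)
for k in cs:
  A=cv2.contourArea(k)
  if 200<A<4000:
    M=cv2.moments(k);p=np.array([[M['m10']/A,M['m01']/A]])
    q=ray("top",(p+.5)/8-.5+[312,158],.006);print("bolt",A,np.round(q[0,:2]*1000,1))
```

```text
0 -1 277 -1.66 off -55.9
0 1 274 -1.84 off 55.7
1 -1 271 -1.17 off -55.1
1 1 271 -1.29 off 55.5
bolt 527.0 [ 572.3 -206.1]
bolt 620.5 [ 575.  -114.5]
bolt 529.5 [ 663.9 -209.4]
bolt 522.0 [ 666.9 -117.5]
```

Call:
jog_arm:
  deltas:
    - [[0,0,0,-3.4,0],[0,0,0,-3.3,0],[0,0,0,0,0],[-0.9,0,0,0,0],[-0.9,0,0,0,0],[-0.9,0,0,0,0],[-0.9,0,0,0,0],[-0.9,0,0,0,0]]
  force: 20

```text
time_s: 2.1
tcp_pos: [0.4484, 0.3803, 0.0292]
eef_rot: [-179.9, -0.0, -27.6]
contact_force: [-1.6, 0.3, 6.6]
gripper_width: 0.0117
gripper_force: 20.0
```

Call:
jog_arm:
  deltas:
    - [[-0.9,0,0,3,0],[-0.9,0,0,5,0],[-0.9,0,0,4,0],[-0.9,0.78,-5.38,0,-0.112],[-0.9,0.78,-5.38,0,-0.112],[-0.9,0.78,-5.38,0,-0.112],[-0.9,0.78,-5.38,0,-0.112],[-0.9,0.78,-5.38,0,-0.112]]
  force: 30

```text
time_s: 3.1
tcp_pos: [0.4867, 0.1091, 0.1483]
eef_rot: [180.0, 0.0, -59.9]
contact_force: [1.4, 0.1, -3.1]
gripper_width: 0.0121
gripper_force: 30.0
```

Call:
jog_arm:
  deltas:
    - [[-0.9,0.78,-5.38,0,-0.112],[-0.9,0.78,-5.38,0,-0.112],[-0.9,0.78,-5.38,0,-0.112],[-0.9,0.78,-5.38,0,-0.112],[-0.9,0.78,-5.38,0,-0.112],[-0.9,0,0,0,0],[-0.9,0,0,0,0],[-0.9,0,0,0,0]]

```text
time_s: 4.1
tcp_pos: [0.5259, -0.1571, 0.1484]
eef_rot: [180.0, 0.0, -91.7]
contact_force: [-0.1, -0.3, -2.5]
gripper_width: 0.0116
gripper_force: 30.0
```

Call:
jog_arm:
  deltas:
    - [[-0.9,0,-0.1,-4,0],[-0.9,0,0,-4,0],[-0.9,0,0,-2,0],[-0.9,0,0,-1.3,0],[-0.9,0,0,0,0],[-0.9,0,0,0,0]]

```text
time_s: 4.85
tcp_pos: [0.527, -0.1587, 0.0365]
eef_rot: [-179.9, -0.0, -91.7]
contact_force: [0.7, -0.2, -2.1]
gripper_width: 0.0117
gripper_force: 30.0
```

Run:
```python
from h import *
a=r.capture("top");b=r.capture("scene");cv2.imwrite("pics/t1.png",a);cv2.imwrite("pics/s1.png",b)
A=cv2.resize(a[150:290,280:420],None,fx=4,fy=4,interpolation=2)
B=cv2.resize(b[120:300,130:320],None,fx=1.2,fy=1.2,interpolation=2)
w=np.zeros((560,800,3),np.uint8);w[:560,:560]=A;w[:216,560:788]=B
cv2.imwrite("pics/w1.png",np.clip(w.astype(int)*2,0,255))
```

```text
[ WARN:0@0.539] global loadsave.cpp:1063 imwrite_ Unsupported depth image for selected encoder is fallbacked to CV_8U.
```

View pics/w1.png

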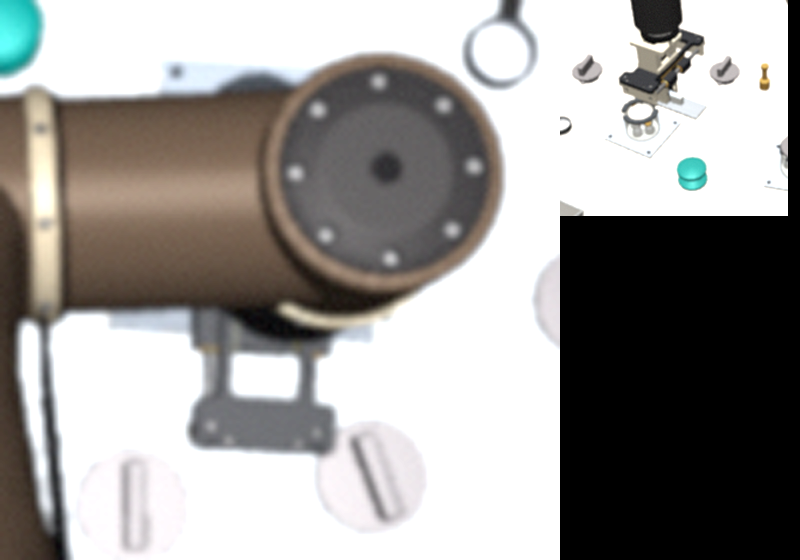

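The blade is hovering in front of the plate, its front edge seen at (110,325) and (370,335) in the crop, parallel to the plate. Now lower it and creep forward until it touches.

Call:
jog_arm:
  deltas:
    - [[-0.9,0.4,0,-0.3,0],[-0.9,0.4,0,-0.2,0],[-0.9,0.2,0,-0.1,0],[-0.9,0,0,0,0],[-0.9,0,0,0,0]]

```text
time_s: 5.58
tcp_pos: [0.536, -0.159, 0.0295]
eef_rot: [180.0, -0.0, -91.8]
contact_force: [-0.4, -0.1, -3.1]
gripper_width: 0.0119
gripper_force: 30.0
```

Call:
jog_arm:
  deltas:
    - [[-0.9,0.1,0,0,0],[-0.9,0.1,0,0,0],[-0.9,0.1,0,0,0],[-0.9,0,0,0,0]]

```text
time_s: 6.08
tcp_pos: [0.5393, -0.159, 0.0296]
eef_rot: [-180.0, 0.0, -91.8]
contact_force: [-1.5, -0.1, -2.5]
gripper_width: 0.0118
gripper_force: 30.0
```

Call:
jog_arm:
  deltas:
    - [[-0.9,0.1,0,0,0],[-0.9,0.1,0,0,0],[-0.9,0,0,0,0]]

```text
time_s: 6.45
tcp_pos: [0.5413, -0.159, 0.0296]
eef_rot: [-180.0, -0.0, -91.8]
contact_force: [0.5, 0.1, -3.0]
gripper_width: 0.0119
gripper_force: 30.0
```

Call:
jog_arm:
  deltas:
    - [[-0.9,0.1,0,0,0],[-0.9,0,0,0,0]]

```text
time_s: 6.7
tcp_pos: [0.5423, -0.159, 0.0296]
eef_rot: [-180.0, 0.0, -91.8]
contact_force: [-1.0, 0.5, -1.7]
gripper_width: 0.0117
gripper_force: 30.0
```

Call:
jog_arm:
  deltas:
    - [[-0.9,0.1,0,0,0],[-0.9,0,0,0,0]]

```text
time_s: 6.95
tcp_pos: [0.5429, -0.159, 0.0295]
eef_rot: [180.0, 0.0, -91.8]
contact_force: [-1.1, -1.1, -1.8]
gripper_width: 0.0118
gripper_force: 30.0
```

Call:
jog_arm:
  deltas:
    - [[-0.9,0.1,0,0,0],[-0.9,0,0,0,0]]

```text
time_s: 7.2
tcp_pos: [0.5429, -0.159, 0.0293]
eef_rot: [179.9, 0.0, -91.8]
contact_force: [-6.1, 0.7, 0.2]
gripper_width: 0.0117
gripper_force: 30.0
```

Contact at x = 0.5429. Seat it, lower it and release.

Call:
jog_arm:
  deltas:
    - [[-0.9,0.1,0,0,0],[-0.9,0,0,-0.1,0],[-0.9,0,0,0,0]]

```text
time_s: 7.58
tcp_pos: [0.543, -0.159, 0.0293]
eef_rot: [179.8, -0.0, -91.8]
contact_force: [-11.8, 3.3, 14.4]
gripper_width: 0.012
gripper_force: 30.0
```

Call:
jog_arm:
  deltas:
    - [[-0.8,0,0,0,0],[-0.6,0,0,0,0],[-0.4,0,0,0,0],[-0.4,0,0,0,0],[-0.4,0,0,0,0]]
  force: 20

```text
time_s: 8.2
tcp_pos: [0.5457, -0.159, 0.0286]
eef_rot: [-180.0, -0.0, -91.8]
contact_force: [0.0, -0.9, 0.3]
gripper_width: 0.0261
gripper_force: 0.0
```

Call:
jog_arm:
  deltas:
    - [[-0.4,-0.27,0,0.3,0],[-0.4,0,0,3,0],[-0.4,0,0,5,0],[0,0,0,4,0],[0,-0.13,-2.06,0,0.1785],[0,-0.13,-2.06,0,0.1785],[0,-0.13,-2.06,0,0.1785],[0,-0.13,-2.06,0,0.1785]]

```text
time_s: 9.2
tcp_pos: [0.5371, -0.2419, 0.1518]
eef_rot: [-180.0, -0.0, -50.5]
contact_force: [-0.0, 0.7, 0.7]
gripper_width: 0.044
gripper_force: 0.0
```

Call:
jog_arm:
  deltas:
    - [[0,-0.13,-2.06,0,0.1785],[0,-0.13,-2.06,0,0.1785],[0,-0.13,-2.06,0,0.1785],[0,-0.13,-2.06,0,0.1785],[0,-0.13,-2.06,0,0.1785],[0,-0.13,-2.06,0,0.1785],[0,0,0,0,0]]

```text
time_s: 10.07
tcp_pos: [0.529, -0.366, 0.1514]
eef_rot: [-180.0, 0.0, 10.4]
contact_force: [0.0, -1.1, -0.4]
gripper_width: 0.044
gripper_force: 0.0
```

Run:
```python
from h import *
a=r.capture("top");b=r.capture("scene");cv2.imwrite("pics/t2.png",a);cv2.imwrite("pics/s2.png",b)
A=cv2.resize(a[150:250,290:390],None,fx=5,fy=5,interpolation=2)
B=cv2.resize(b[160:270,140:280],None,fx=2.1,fy=2.1,interpolation=2)
w=np.zeros((500,500+B.shape[1],3),np.uint8);w[:,:500]=A;w[:B.shape[0],500:]=B
cv2.imwrite("pics/w2.png",np.clip(w.astype(int)*1.7,0,255).astype(np.uint8))
```

```text
(no output)
```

View pics/w2.png

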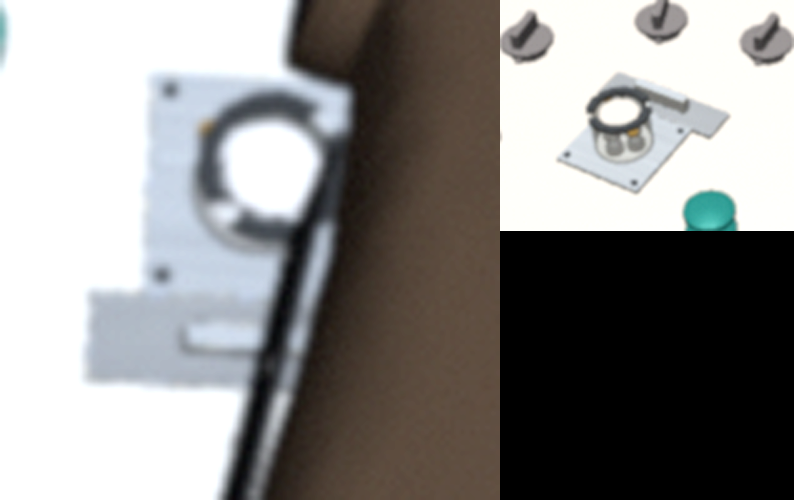

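Straightedge lies flush against the plate's front edge. Checking the angle, then grasping the lid.

Run:
```python
from h import *
a=cv2.imread("pics/t2.png")
print(a[232,315],a[217,315],a[200,322],a[225,310:318].max(1))
def step(cols,r0,r1,th):
    P=[]
    for u in cols:
        g=a[r0:r1,u-0:u+1].max(2).mean(1)
        i=np.where((g[:-1]<th)&(g[1:]>=th))[0]
        if len(i): i=i[0];P.append((u,r0+i+(th-g[i])/(g[i+1]-g[i])))
    return np.array(P)
def f(P,n):
    W=ray("top",P,.006)[:,:2]*1000
    vx,vy,x,y=cv2.fitLine(np.float32(W),cv2.DIST_HUBER,0,.01,.01).ravel()
    print(n,len(P),"yaw",round(np.degrees(np.arctan(-vx/vy)),2),"x at y=-161",round(x+vx/vy*(-161-y),1), 'res',np.round(np.std((W-[x,y])@[-vy,vx]),2))
f(step(range(309,340),222,232,110),"blade front")
# same for plate in picture 0
a=cv2.imread("pics/top0.png");f(step(range(323,362),203,217,114),"plate front (t0)")
```

```text
[161 157 153] [116 109 104] [136 126 118] [113 113 115 117 117 115 115 115]
blade front 1 yaw -21.36 x at y=-161 529.8 res 0.0
plate front (t0) 39 yaw -1.75 x at y=-161 561.7 res 0.46
```

Call:
jog_arm:
  deltas:
    - [[0,0.1,0.1,-4,0],[0,0,0,-4,0],[0,0,0,-2.5,0],[0,0,0,0,0],[0,0,0,0,0]]

```text
time_s: 10.8
tcp_pos: [0.5313, -0.3639, 0.0478]
eef_rot: [179.9, -0.1, 10.5]
contact_force: [-0.7, 0.3, 0.3]
gripper_width: 0.0436
gripper_force: 0.0
```

Run:
```python
from h import *
a=cv2.imread("pics/t2.png")
P=[]
for u in range(309,338):
    g=a[215:236,u].max(1).astype(float);th=138
    i=np.where((g[:-1]<th)&(g[1:]>=th))[0]
    if len(i): i=i[-1];P.append((u,215+i+(th-g[i])/(g[i+1]-g[i])))
W=ray("top",np.array(P),.006)[:,:2]*1000
vx,vy,x,y=cv2.fitLine(np.float32(W),cv2.DIST_HUBER,0,.01,.01).ravel()
print(len(P),"yaw",round(np.degrees(np.arctan(-vx/vy)),2),"x at y=-161",round(x+vx/vy*(-161-y),1))
```

```text
29 yaw -1.5 x at y=-161 519.4
```

Call:
jog_arm:
  deltas:
    - [[0,0,0,-0.4,0],[-0.9,0,0,0,0],[-0.9,0,0,0,0],[-0.9,0,0,0,0],[-0.9,0,0,0,0],[-0.9,0,0,0,0]]
  force: 30

```text
time_s: 11.55
tcp_pos: [0.5305, -0.3641, 0.0427]
eef_rot: [180.0, -0.0, 10.5]
contact_force: [0.7, -0.4, 1.4]
gripper_width: 0.012
gripper_force: 30.0
```

Call:
jog_arm:
  deltas:
    - [[-0.9,0,0,2,0],[-0.9,0,0,4,0],[-0.9,0,0,4,0],[-0.9,0,0,0,0]]

```text
time_s: 12.05
tcp_pos: [0.5324, -0.3648, 0.1463]
eef_rot: [179.8, -0.3, 10.5]
contact_force: [-0.0, 0.4, -1.9]
gripper_width: 0.0118
gripper_force: 30.0
```

Call:
jog_arm:
  deltas:
    - [[-0.9,1.483,3.383,0,-0.1667],[-0.9,1.483,3.383,0,-0.1667],[-0.9,1.483,3.383,0,-0.1667],[-0.9,1.483,3.383,0,-0.1667],[-0.9,1.483,3.383,0,-0.1667],[-0.9,1.483,3.383,0,-0.1667],[-0.9,0,0,0,0],[-0.9,0,0,0,0]]

```text
time_s: 13.05
tcp_pos: [0.6189, -0.1609, 0.1417]
eef_rot: [179.9, 0.1, -46.7]
contact_force: [0.1, -0.8, 0.2]
gripper_width: 0.0123
gripper_force: 30.0
```

Run:
```python
from h import *
b=r.capture("scene");a=r.capture("top");cv2.imwrite("pics/s3.png",b);cv2.imwrite("pics/t3.png",a)
s0=cv2.imread("pics/scene0.png")
c=lambda im:cv2.resize(im[130:260,150:250],None,fx=4,fy=4,interpolation=2)
w=np.hstack([c(b),c(s0)]);cv2.imwrite("pics/w3.png",np.clip(w.astype(int)*1.5,0,255).astype(np.uint8))
print(r.get_state()['tcp_pos'],b[200:202,200])
```

```text
[ 0.61884073 -0.16164611  0.14206165] [[59 59 61]
 [41 42 44]]
```

View pics/w3.png

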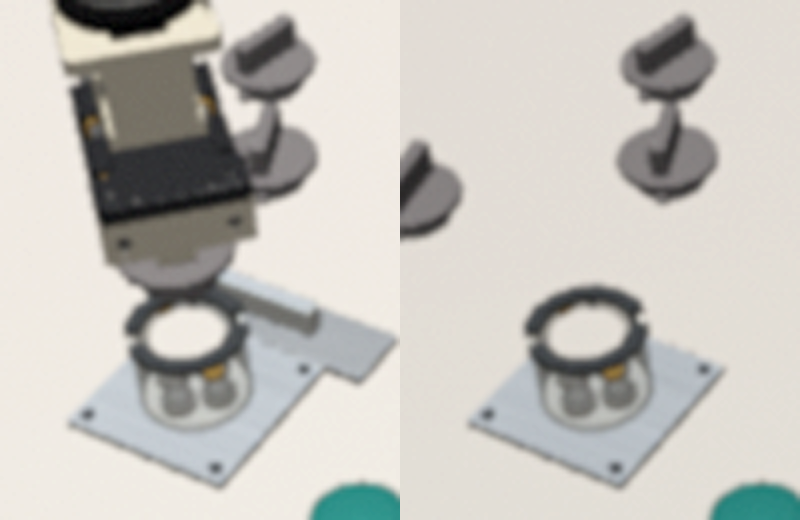

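Run:
```python
from h import *
b=cv2.imread("pics/s3.png");s0=cv2.imread("pics/scene0.png")
t=np.linspace(0,2*np.pi,721)
def ext(cx,cy,zs,R):
    P=np.vstack([proj("scene",np.c_[cx+R*np.cos(t),cy+R*np.sin(t),0*t+z]) for z in zs])
    return P[:,0].min(),P[:,0].max(),P[P[:,0].argmin(),1],P[P[:,0].argmax(),1],P[:,1].max(),P[P[:,1].argmax(),0]
def meas(im,row,lo,hi,th):
    g=im[row].max(1).astype(float);i=[k for k in range(lo,hi) if (g[k]>=th)&(g[k+1]<th)];j=[k for k in range(lo,hi) if (g[k]<th)&(g[k+1]>=th)]
    f=lambda k:k+(th-g[k])/(g[k+1]-g[k]);return round(f(i[0]),2) if i else None,round(f(j[-1]),2) if j else None
tx,ty,tz=0.6189,-0.1613,0.142
e=ext(tx,ty,(tz-.0427+.016,tz-.0427+.022),.034);print("lid pred",np.round(e,2))
print("bg",b[210,175],"lid",b[195,195])
for row in range(190,199):print(row,meas(b,row,170,230,120),b[row,178:184].max(1),b[row,204:214].max(1))
g=b[192:212,195].max(1);print(g)
e=ext(.6199,-.161,(.060,.055),.036);print("collar pred",np.round(e,2))
for row in range(206,222):print(row,meas(s0,row,165,230,110),meas(b,row,165,230,110))
```

```text
lid pred [177.78 208.64 193.21 192.35 203.72 191.26]
bg [151 157 160] lid [72 76 79]
190 (np.float64(174.84), np.float64(209.35)) [74 61 44 44 58 72] [ 81  84  84  85  95 114 131 141 144 151]
191 (np.float64(175.06), np.float64(208.55)) [74 60 46 46 59 72] [ 89  89  91  91 104 133 154 158 158 160]
192 (np.float64(175.31), np.float64(208.28)) [75 70 66 67 71 77] [ 95  95  94  93 111 143 159 161 161 160]
193 (np.float64(175.51), np.float64(208.17)) [78 78 80 82 80 78] [ 96  95  92  89 114 149 160 161 161 160]
194 (np.float64(175.69), np.float64(207.95)) [77 79 82 83 81 80] [ 96  94  86  85 122 154 161 161 160 160]
195 (np.float64(175.93), np.float64(207.68)) [83 81 82 85 86 84] [ 95  90  81  95 132 157 161 160 161 160]
196 (np.float64(177.29), np.float64(207.04)) [110  95  87  90  92  93] [ 89  81  88 119 147 158 160 160 161 160]
197 (np.float64(179.09), np.float64(206.46)) [141 122 100  91  94  96] [ 77  79 107 135 149 153 156 159 159 160]
198 (np.float64(179.83), np.float64(205.65)) [157 144 115  95  90  93] [ 74 103 129 143 146 144 146 151 152 156]
[ 78  78  77  79  88  96  97  97  
[... 776 characters left out ...]
loat64(228.88))
214 (np.float64(181.88), np.float64(211.76)) (np.float64(182.35), np.float64(227.38))
215 (np.float64(182.59), np.float64(211.58)) (np.float64(182.95), np.float64(211.38))
216 (np.float64(181.87), np.float64(211.63)) (np.float64(182.14), np.float64(211.34))
217 (np.float64(181.59), np.float64(211.75)) (np.float64(181.76), np.float64(211.44))
218 (np.float64(181.64), np.float64(211.91)) (np.float64(181.82), np.float64(211.58))
219 (np.float64(181.76), np.float64(212.06)) (np.float64(182.03), np.float64(211.71))
220 (np.float64(182.23), np.float64(212.15)) (np.float64(182.5), np.float64(211.8))
221 (np.float64(182.65), np.float64(226.8)) (np.float64(183.03), np.float64(226.53))
```

The lid-to-collar offset in the scene view is about 0 mm sideways after bias, and no slip shows along the bar. Lowering gently now.

Call:
jog_arm:
  deltas:
    - [[-0.9,0.08,0.04,-2,0],[-0.9,0,0,-1,0],[-0.9,0,0,-0.3,0],[-0.9,0,0,-0.2,0],[-0.9,0,0,-0.2,0],[-0.9,0,0,-0.2,0],[-0.9,0,0,0,0]]
  force: 40

```text
time_s: 14.02
tcp_pos: [0.6202, -0.1605, 0.1036]
eef_rot: [-180.0, 0.0, -46.8]
contact_force: [-0.7, 0.0, -1.1]
gripper_width: 0.0118
gripper_force: 40.0
```

Call:
jog_arm:
  deltas:
    - [[-0.9,-0.03,0,-0.2,0],[-0.9,0,0,-0.2,0],[-0.9,0,0,-0.2,0],[-0.9,0,0,0,0]]

```text
time_s: 14.52
tcp_pos: [0.6198, -0.1606, 0.0973]
eef_rot: [180.0, 0.0, -46.8]
contact_force: [-0.1, -1.3, 0.2]
gripper_width: 0.0115
gripper_force: 40.0
```

Call:
jog_arm:
  deltas:
    - [[-0.9,0,0,-0.2,0],[-0.9,0,0,-0.2,0],[-0.9,0,0,0,0]]

```text
time_s: 14.9
tcp_pos: [0.6203, -0.1607, 0.0938]
eef_rot: [-180.0, -0.0, -46.8]
contact_force: [-0.0, 0.1, 1.3]
gripper_width: 0.0115
gripper_force: 40.0
```

Plug and lugs are entering freely; press on down.

Call:
jog_arm:
  deltas:
    - [[-0.9,0,0,-0.2,0],[-0.9,0,0,-0.2,0],[-0.9,0,0,-0.2,0],[-0.9,0,0,-0.1,0],[-0.9,0,0,0,0],[-0.9,0,0,0,0]]

```text
time_s: 15.65
tcp_pos: [0.6204, -0.1607, 0.0868]
eef_rot: [-180.0, -0.0, -46.8]
contact_force: [0.5, -1.8, 5.6]
gripper_width: 0.012
gripper_force: 40.0
```

Call:
jog_arm:
  deltas:
    - [[-0.9,0,0,-0.1,0],[-0.9,0,0,0,0],[-0.9,0,0,0,0]]

```text
time_s: 16.02
tcp_pos: [0.6204, -0.1607, 0.0866]
eef_rot: [-180.0, -0.1, -46.8]
contact_force: [-1.0, -0.9, 9.8]
gripper_width: 0.0114
gripper_force: 40.0
```

Call:
jog_arm:
  deltas:
    - [[-0.9,0,0,0,-0.1],[-0.9,0,0,0,-0.1],[-0.9,0,0,0,-0.1],[-0.9,0,0,0,0]]

```text
time_s: 16.52
tcp_pos: [0.6204, -0.1612, 0.0867]
eef_rot: [-180.0, -0.1, -64.1]
contact_force: [-0.6, -3.3, 10.3]
gripper_width: 0.0115
gripper_force: 40.0
```

Call:
jog_arm:
  deltas:
    - [[-0.9,0,0,0,-0.1],[-0.9,0,0,0,-0.1],[-0.9,0,0,0,-0.1],[-0.9,0,0,0,-0.1],[-0.9,0,0,0,-0.085],[-0.9,0,0,0,0],[-0.9,0,0,0,0]]

```text
time_s: 17.4
tcp_pos: [0.6203, -0.161, 0.0867]
eef_rot: [-179.9, -0.0, -91.8]
contact_force: [-0.4, -1.1, 10.7]
gripper_width: 0.012
gripper_force: 40.0
```

Run:
```python
from h import *
b=r.capture("scene");a=r.capture("top");cv2.imwrite("pics/s4.png",b);cv2.imwrite("pics/t4.png",a)
A=cv2.resize(b[150:260,140:260],None,fx=5,fy=5,interpolation=2)
B=a[160:260:,290:400];B=cv2.resize(B,None,fx=1.8,fy=1.8,interpolation=2)
w=np.zeros((550,800,3),np.uint8);w[:,:600]=A;w[:B.shape[0],600:600+B.shape[1]]=B
cv2.imwrite("pics/w4.png",np.clip(w.astype(int)*1.5,0,255).astype(np.uint8))
s=r.get_state();print(s['tcp_pos'],s['eef_rot'],s['contact_force'],s['moment'])
```

```text
[ 0.62027577 -0.16100425  0.08667252] [-1.79942860e+02 -3.47453610e-02 -9.17906301e+01] [-1.31081563 -2.22169608 10.5635958 ] [-0.58891589  0.4869651  -0.11210243]
```

View pics/w4.png

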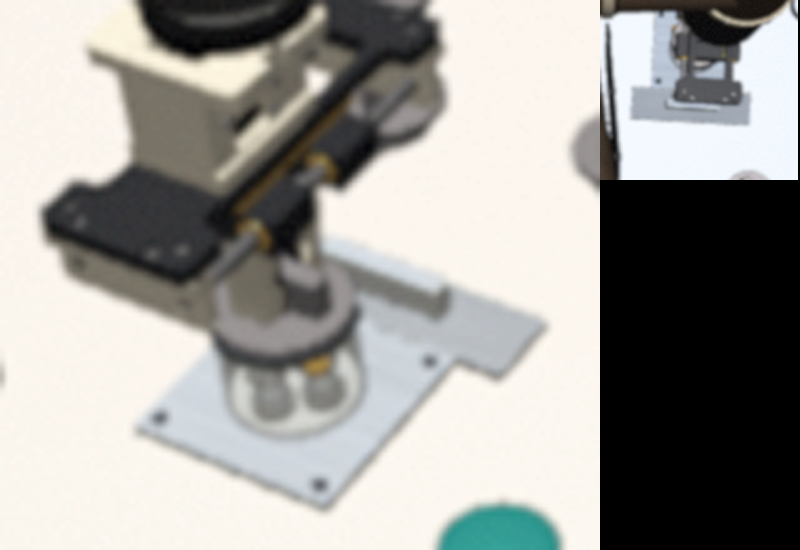

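The lid sits flush on the collar with its bar parallel to the straightedge, and the straightedge is flush against the plate. Handing in.

```bash
python3 -c "
from plant import r
print(r.close_job())"
```

```text
the job is handed in; nothing more can be done
None
```

I handed the job in at about 17.5 s of robot time (limit 61 s). The straightedge is flush against the front edge and released. The lid is held fully down under about 10 N, turned 45° clockwise with its bar parallel to the straightedge, short of the lock. The hand-in gave no verdict.

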